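Move the row of sample tubes from the bench rack to the chilled block

TASK

The four sample tubes bear no marks: only their place in the row tells which is which. Move them from the black rack into the wells of the aluminium cold block in the same order, the tube at the rack's bevelled end going to the block's bevelled end and so on along the row, each fully down in its well. Keep the tubes upright, and leave the brown bottle, the beaker and the timer where they stand.

Things in the scene. Friction and masses are not known exactly. Their poses are not given: they have to be found in the camera images.
- tube_1_mid (a point): Starts upright in place 1 of the black rack. One of four identical, unmarked 50 ml tubes: conical tip, frosted body, blue ribbed cap. Point: its centre, half-way up; z = its axis. 117 mm long, 60 g: 8 mm wide tip 58.5 mm below the point, cone opening in 16 mm to the 29 mm body; closed cap, 34 mm wide, 39.5 to 58.5 mm above it. Take it by the cap from above.
- tube_2_mid (a point): Starts upright in place 2 of the black rack. One of four identical, unmarked 50 ml tubes: conical tip, frosted body, blue ribbed cap. Point: its centre, half-way up; z = its axis. 117 mm long, 60 g: 8 mm wide tip 58.5 mm below the point, cone opening in 16 mm to the 29 mm body; closed cap, 34 mm wide, 39.5 to 58.5 mm above it. Take it by the cap from above.
- tube_3_mid (a point): Starts upright in place 3 of the black rack. One of four identical, unmarked 50 ml tubes: conical tip, frosted body, blue ribbed cap. Point: its centre, half-way up; z = its axis. 117 mm long, 60 g: 8 mm wide tip 58.5 mm below the point, cone opening in 16 mm to the 29 mm body; closed cap, 34 mm wide, 39.5 to 58.5 mm above it. Take it by the cap from above.
- tube_4_mid (a point): Starts upright in place 4 of the black rack. One of four identical, unmarked 50 ml tubes: conical tip, frosted body, blue ribbed cap. Point: its centre, half-way up; z = its axis. 117 mm long, 60 g: 8 mm wide tip 58.5 mm below the point, cone opening in 16 mm to the 29 mm body; closed cap, 34 mm wide, 39.5 to 58.5 mm above it. Take it by the cap from above.
- bench_rack: Black plastic rack, two plates on steel posts, full at the start. Origin: middle of underside, on the worktop. Places 1 to 4 at y = +69, +23, -23, -69 mm, x = 0. End by place 1 (+y, to 116 mm) has both corners bevelled, other end (-94 mm) square. 56 mm wide, 60 high, holes 32. Fixed; any yaw, left or right. Tubes stand loosely (lean up to 0.07 rad), tip 6 mm up, centre at z 64.5 mm.
- cold_block_4: Solid aluminium block on a dark foot, four empty wells. Origin: middle of underside, on the worktop. Places 1 to 4 at y = +69, +23, -23, -69 mm, x = 0. End by place 1 (+y, to 116 mm) has both corners bevelled, other end (-94 mm) square. 56 mm wide, 60 high, holes 32. Fixed; any yaw, left or right. Wells have a flat floor 10 mm up: a tube fully down has its centre at z 68.5 mm.
- brown_bottle_mid (a point): Bystander: amber reagent bottle with black cap, 45 mm in diameter, 85 mm tall, standing loose between the two racks; this point is its centre.
- clear_beaker_mid (a point): Bystander: clear 100 ml beaker, 55 mm in diameter, 66 mm tall, standing loose behind the racks; this point is its centre.
- bench_timer_mid (a point): Bystander: flat white bench timer, 68 x 68 x 20 mm, lying loose in front of and between the racks; this point is its centre.
Not all that is in view belongs to the job. Leave any yellow look-alike of the part that bears tube_4_mid alone.

How it is judged:
At the end, for the whole second after the job is handed in: The tube from place 1 of the black rack stands in well 1 of the aluminium block, 2 in 2, 3 in 3 and 4 in 4: fully down (height within 6 mm), within 8 mm of the well's axis along and across the row, leaning less than 0.15 rad, released and at rest (x of tube_1_mid in the frame of cold_block_4 between -0.008 and 0.008 m and y of tube_1_mid in the frame of cold_block_4 between 0.061 and 0.077 m and z of tube_1_mid in the frame of cold_block_4 between 0.0625 and 0.0745 m and angle between each of tube_1_mid, tube_2_mid, tube_3_mid, tube_4_mid's own z axis and vertical below 0.15 rad and x of tube_2_mid in the frame of cold_block_4 between -0.008 and 0.008 m and y of tube_2_mid in the frame of cold_block_4 between 0.015 and 0.031 m and z of tube_2_mid in the frame of cold_block_4 between 0.0625 and 0.0745 m and x of tube_3_mid in the frame of cold_block_4 between -0.008 and 0.008 m and y of tube_3_mid in the frame of cold_block_4 between -0.031 and -0.015 m and z of tube_3_mid in the frame of cold_block_4 between 0.0625 and 0.0745 m and x of tube_4_mid in the frame of cold_block_4 between -0.008 and 0.008 m and y of tube_4_mid in the frame of cold_block_4 between -0.077 and -0.061 m and z of tube_4_mid in the frame of cold_block_4 between 0.0625 and 0.0745 m and linear speed of each of tube_1, tube_2, tube_3, tube_4 below 0.02 m/s); the robot touches nothing.
It fails at once if a tube is tipped by more than 0.5 rad (angle between any of tube_1_mid, tube_2_mid, tube_3_mid, tube_4_mid's own z axis and vertical above 0.5 rad).
It fails at once if the bottle is moved by more than 25 mm (distance of brown_bottle_mid from where it was at the start of the episode above 0.025 m).
It fails at once if the beaker is moved by more than 25 mm (distance of clear_beaker_mid from where it was at the start of the episode above 0.025 m).
It fails at once if the timer is moved by more than 25 mm (distance of bench_timer_mid from where it was at the start of the episode above 0.025 m).
It also fails if it takes over 104 s, if anything falls off the work surface, if the arm or the gripper's body presses on something with over 40 N, if the wrist force passes 120 N, or if a joint passes its speed limit or range.

ROBOT

A 6-joint arm with a two-finger parallel gripper is mounted at the origin on a cart in front of the work surface, level with it; the furniture and walls round the work are solid. World frame = base frame: x ahead of the robot, y to its left, z up, the work surface at z = 0. Lengths are in m, angles in rad, forces in N, time in s.
With the tool pointing down it reaches from about 0.35 to 0.85 m from the base axis. Payload 8.1 kg.
Tool frame: the origin (TCP) lies midway between the tips of the shut fingers; the grasp point (between the pads) lies 19 mm behind it; z points along the fingers, y is the line along which they close (so a half turn about z gives the same grasp; the last joint's range is limited). The gripper opens to 93 mm and grips with 3 to 60 N. Pads are 15 mm wide; open, the fingers measure 128 mm over their backs; the gripper's body (75 mm by 188 mm) begins 65 mm behind the grasp point.
Start: joints at [-1.336, 0.13, 1.488, -0, 1.523, -0.085], TCP at [0.189, -0.57, 0.219] pointing down, gripper open.
Joint ranges: [-2.96, 2.96], [-0.89, 2.26], [0.02, 2.5], [-1.34, 4.48], [0, 2.73], [-2.66, 2.66]. Speed limits (rad/s): [2.39, 2.39, 2.79, 3.14, 3.14, 3.14].

INTERFACE

Orientations are given as a rotation vector (axis times angle).
In Python, from plant import read_state, read_camera, camera_model, close_job gives the robot as it stands. The module is installed in compiled form; this text tells all that it offers.
- The arm moves only by the tool carry_out, never from a script. Its argument "moves" is a list of rows, each an object of numbers: "jaw": the finger opening in m, from 0 to 0.093; "dx", "dy", "dz": the shift along the tool's x, y, z in m; "yaw": the turn about the tool's z in rad. In form: [{"jaw": .., "dx": .., "dy": .., "dz": .., "yaw": ..}, ...]. A call has 1 to 8 rows; each row shifts and turns the commanded pose from where the row before left it, along the tool's axes as they then stand; what a row does not reach is not made up. A row lasts 1/8 s, in which the tool goes at most 62.5 mm and 10.7 degrees, less where a joint would pass 70% of its speed; a pose out of reach is approached as far as the arm can. A call is refused whole if a number of a shift passes 0.0625 or a number of a turn 0.188, either way. A call with a gripper value outside its range is refused whole. The fingers move at their own pace and stop on an object; "grip_force" is the grip in N (left out, the last holds). Time passes only in rows, so rows that do not move let the fingers close. It gives the time, the measured TCP pose, the force, the opening and the grip force at its end, in the units of the state.
- read_state(): the state, without advancing time (a new reading comes with each control period).
- read_camera(name): name is "scene" or "top" or "wrist"; returns the picture (400x640x3 uint8, red, green, blue); there is no depth.
- camera_model(name): a dict with "camera_matrix" (3x3 intrinsics, pixels), "k1" (the pictures are not rectified: a ray, as slopes to the right and down, at radius r is drawn at 1 + k1 r^2 times it, then the intrinsics apply), "view" (4x4, takes a point from world to camera coordinates). Camera axes: x right, y up, looking along -z (the intrinsics and any distortion apply to the point x, -y, -z); pixel columns grow to the right and rows downward; lengths in m; the calibration is good to about 2 mm. A picture is of the moment at which its call begins: read the wrist's pose just before it. camera_model takes no time and is no camera call; for the wrist camera it gives the pose at the moment of the call.
- close_job(): hands the job in; it is judged then, once.
The state is a dict: "t": time; "q": joint angles; "dq": joint speeds; "joint_torque": joint torques, N m; "tool_pos": TCP position; "orientation": TCP orientation; "force": force on the tool from outside, world axes, zero at the start; "wrist_torque": the same for the moment, N m; "opening": finger opening in m; "gripper_force": force on a finger pad.
Only numpy, scipy, OpenCV 4.12 (cv2) and the standard library are available. Lean on these libraries where they do the work, as an engineer would, in place of code of your own. Each camera call takes 0.05 s, during which the arm holds its last target. There are 200 camera calls.

## Working session

There is one attempt and no reset: what is moved stays moved. The work goes in short steps, Python scripts to look and compute and a tool call to move; the robot and the scene stay as the last step left them, time stands still between calls to the robot, and variables do not carry over. Pictures are saved under pics/ and viewed, at most 14 in all, crops included, and the job is handed in when it is done.

Besides the shell and the picture viewer there is one more tool, called after "Call:" as name(argument=value, ...) on one line, values as JSON. carry_out: Moves the arm, as the interface text tells. Its arguments: {"type":"object","properties":{"moves":{"type":"array","items":{"type":"object","properties":{"jaw":{"type":"number"},"dx":{"type":"number"},"dy":{"type":"number"},"dz":{"type":"number"},"yaw":{"type":"number"}}}},"grip_force":{"type":"number"}},"required":["moves"]}

```bash
mkdir -p pics; python3 - <<'E'
from plant import *
import cv2,numpy as np
s=read_state();print(s['t'],s['tool_pos'],s['orientation'],s['opening'],s['q'])
for n in ['top','scene']:
    im=read_camera(n);cv2.imwrite(f'pics/{n}0.png',im[:,:,::-1]);m=camera_model(n);print(n,m['camera_matrix'],m['k1'],np.round(m['view'],3))
E
```

```text
0.0 [ 0.18851146 -0.56902469  0.21760805] [-3.09969193e+00 -4.99976459e-01  2.19875409e-04] 0.09315105843456545 [-1.33640272e+00  1.31174633e-01  1.48922715e+00 -3.00672800e-06
  1.52303305e+00 -8.54489391e-02]
top [[421.1835128    0.         316.69322344]
 [  0.         421.1835128  202.18066823]
 [  0.           0.           1.        ]] -0.040420810329900456 [[-0.011 -1.    -0.002 -0.004]
 [ 0.982 -0.011  0.187 -0.579]
 [-0.187  0.     0.982 -0.875]
 [ 0.     0.     0.     1.   ]]
scene [[494.15645235   0.         323.87835795]
 [  0.         494.15645235 201.49452761]
 [  0.           0.           1.        ]] -0.12123949909087932 [[-0.693 -0.721  0.005  0.393]
 [ 0.377 -0.357  0.855 -0.297]
 [-0.614  0.594  0.519 -1.037]
 [ 0.     0.     0.     1.   ]]
```

View pics/top0.png

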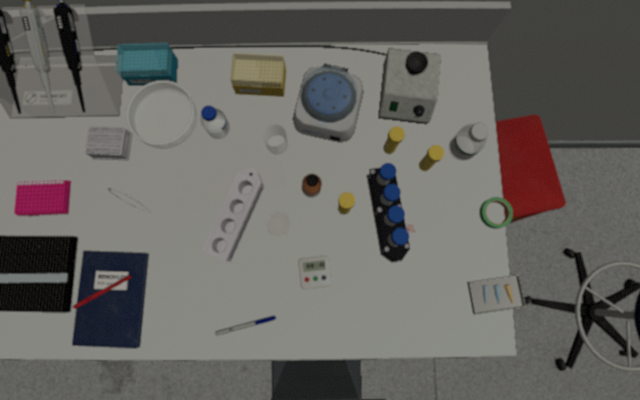

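View pics/scene0.png

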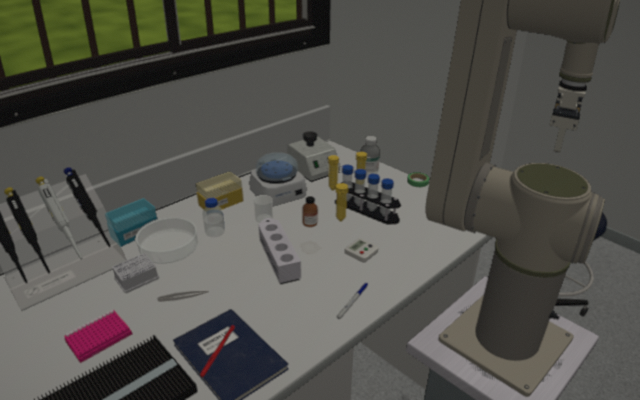

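The top view shows the rack with four caps at about (387,174), (391,194), (396,215) and (399,237). The block wells run from (252,181) to (220,247), and there are yellow decoys at (347,202), (396,137) and (435,155). Next I'll zoom in to find the bevelled ends.

```bash
cat > h.py <<'E'
import numpy as np,cv2
from plant import *
def ray(n,px,m=None):
    m=m or camera_model(n);K=np.array(m['camera_matrix']);V=np.array(m['view'])
    d=(np.array(px,float)-K[:2,2])/K[0,0];u=d.copy()
    for _ in range(20): u=d/(1+m['k1']*(u@u))
    R=V[:3,:3];return -R.T@V[:3,3], R.T@np.array([u[0],-u[1],-1.])
def onz(n,px,z,m=None):
    c,r=ray(n,px,m);return c+r*(z-c[2])/r[2]
def proj(n,p,m=None):
    m=m or camera_model(n);K=np.array(m['camera_matrix']);V=np.array(m['view'])
    q=V[:3,:3]@np.asarray(p,float)+V[:3,3];u=np.array([q[0],-q[1]])/-q[2]
    return K[:2,2]+K[0,0]*u*(1+m['k1']*(u@u))
E
python3 - <<'E'
from h import *
im=cv2.imread('pics/top0.png')
a=cv2.resize(im[155:275,355:425],None,fx=5,fy=5,interpolation=cv2.INTER_CUBIC)
b=cv2.resize(im[160:280,195:275],None,fx=5,fy=5,interpolation=cv2.INTER_CUBIC)
o=np.hstack([b,a]);o=np.clip(o.astype(float)*1.3,0,255).astype(np.uint8);cv2.imwrite('pics/z.png',o)
hsv=cv2.cvtColor(im,cv2.COLOR_BGR2HSV)
m=cv2.inRange(hsv,(105,130,50),(125,255,255));n,l,st,c=cv2.connectedComponentsWithStats(m)
for i in range(1,n):
    if st[i,4]>60: print('blue',c[i].round(1),st[i],onz('top',c[i],.118).round(3))
y=cv2.inRange(hsv,(18,120,80),(32,255,255));n,l,st,c=cv2.connectedComponentsWithStats(y)
for i in range(1,n):
    if st[i,4]>60: print('yel',c[i].round(1),st[i],onz('top',c[i],.1).round(3))
for nm,p,z in [('bottle',(312,182),.085),('beaker',(275,138),.05),('timer',(315,272),.02),('b1',(252,181),.06),('b4',(220,247),.06)]: print(nm,onz('top',p,z).round(3))
E
```

```text
blue [208.5 112.8] [202 107  14  13 144] [0.765 0.22  0.118]
blue [387.4 171.6] [380 164  15  16 192] [ 0.63  -0.159  0.118]
blue [391.2 192.1] [383 183  17  18 225] [ 0.586 -0.165  0.118]
blue [395.3 213.9] [388 205  16  18 227] [ 0.541 -0.171  0.118]
blue [399.6 235.9] [392 227  16  19 236] [ 0.496 -0.178  0.118]
yel [396.  134.7] [389 127  15  25 192] [ 0.717 -0.185  0.1  ]
yel [435.3 152.7] [428 146  16  15 185] [ 0.676 -0.267  0.1  ]
yel [346.1 200.8] [339 193  15  20 204] [ 0.573 -0.073  0.1  ]
bottle [ 0.618 -0.001  0.085]
beaker [0.73  0.083 0.05 ]
timer [ 0.428 -0.005  0.02 ]
b1 [0.627 0.132 0.06 ]
b4 [0.482 0.199 0.06 ]
```

View pics/z.png

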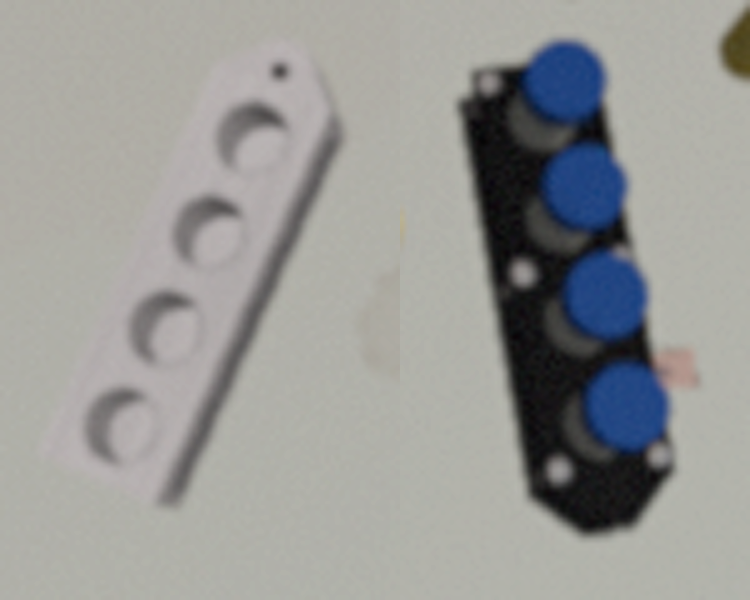

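The crop shows the block's bevelled end at the top (far, with a dot at about (250,174)), and the rack's bevelled end at the bottom (near, by cap (399,237)). So near cap = place 1, and far well = well 1.

```bash
cat >> h.py <<'E'
from scipy.spatial.transform import Rotation as Ro
def go(p,ang=None,s=None):
    "tool shift and yaw to reach TCP p (tool x axis at world angle ang)"
    s=s or read_state();R=Ro.from_rotvec(s['orientation']).as_matrix()
    a=np.arctan2(R[1,0],R[0,0]);d=R.T@(np.array(p)-s['tool_pos'])
    y=0 if ang is None else -((ang-a+np.pi/2)%np.pi-np.pi/2)
    print('t%.2f'%s['t'],'tcp',s['tool_pos'].round(4),'xang %.3f'%a,'tilt %.3f'%np.arccos(-R[2,2]),'shift',d.round(4),'yaw %.3f'%y)
E
python3 - <<'E'
from h import *
w=np.array([onz('top',p,.06)[:2] for p in [(245.6,188),(236.8,206.8),(228.2,225.6),(219,245.2)]])
c=np.array([onz('top',p,.123)[:2] for p in [(399.6,235.9),(395.3,213.9),(391.2,192.1),(387.4,171.6)]])
for P in (w,c):
    s=np.array([.069,.023,-.023,-.069]);k=np.polyfit(s,P,1);print(P.round(4),'scale',np.hypot(*k[0]),'ang',np.arctan2(k[0][1],k[0][0]),'org',k[1])
go([.5,-.17,.26],0.14)
E
```

```text
[[0.6118 0.1459]
 [0.5697 0.1644]
 [0.5284 0.1822]
 [0.4859 0.201 ]] scale 0.9935535217479367 ang -0.4121892302981038 org [0.54895416 0.17339824]
[[ 0.495  -0.1771]
 [ 0.5399 -0.1704]
 [ 0.5853 -0.1641]
 [ 0.6288 -0.1581]] scale 0.9813737344787139 ang -3.001333173253639 org [ 0.562253   -0.16742746]
t0.10 tcp [ 0.1885 -0.5691  0.2177] xang 0.320 tilt 0.002 shift [ 0.4212 -0.281  -0.0418] yaw 0.180
```

Call:
carry_out(moves=[{"jaw": 0.065,"dx": 0.048,"dy": -0.032,"dz": -0.006},{"jaw": 0.065,"dx": 0.048,"dy": -0.032,"dz": -0.006},{"jaw": 0.065,"dx": 0.048,"dy": -0.032,"dz": -0.006},{"jaw": 0.065,"dx": 0.048,"dy": -0.032,"dz": -0.006},{"jaw": 0.065,"dx": 0.048,"dy": -0.032,"dz": -0.006},{"jaw": 0.065,"dx": 0.048,"dy": -0.032,"dz": -0.006},{"jaw": 0.065,"dx": 0.048,"dy": -0.032,"dz": -0.006},{"jaw": 0.065,"dx": 0.048,"dy": -0.032,"dz": 0.0,"yaw": 0.18}], grip_force=20)

```text
invalid input at $.moves[0]: expected keys jaw, dx, dy, dz, yaw
```

```bash
python3 - <<'E'
from h import *
go([.495,-.177,.25],0.14)
m=camera_model('wrist');im=read_camera('wrist');cv2.imwrite('pics/w1.png',im[:,:,::-1])
hsv=cv2.cvtColor(im,cv2.COLOR_RGB2HSV)
k=cv2.inRange(hsv,(100,130,40),(125,255,255));n,l,st,c=cv2.connectedComponentsWithStats(k)
for i in range(1,n):
    if st[i,4]>200: print(c[i].round(1),st[i],onz('wrist',c[i],.123,m).round(4))
V=m['view'];print('cam',(-V[:3,:3].T@V[:3,3]).round(3),'look',-V[2,:3].round(3))
for p in [(.495,-.177,.123),(.54,-.17,.123)]: print(proj('wrist',p,m))
E
```

```text
t0.10 tcp [ 0.1885 -0.5691  0.2177] xang 0.320 tilt 0.002 shift [ 0.4142 -0.2759 -0.0318] yaw 0.180
[528.6 194.4] [510 179  38  38 424] [ 0.2569 -0.7438  0.123 ]
cam [ 0.251 -0.549  0.382] look [-0.228 -0.074 -0.971]
[-131.80764511 -450.07689611]
[-137.1451403  -550.29975999]
```

View pics/w1.png

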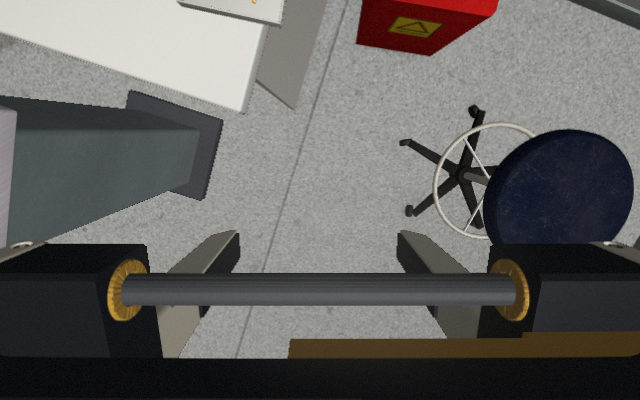

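The move was refused because every key is required. The wrist picture only shows the floor, with the fingers in the lower half at rows 240–350.

Call:
carry_out(moves=[{"jaw": 0.065,"dx": 0.048,"dy": -0.033,"dz": -0.006,"yaw": 0},{"jaw": 0.065,"dx": 0.048,"dy": -0.033,"dz": -0.006,"yaw": 0},{"jaw": 0.065,"dx": 0.048,"dy": -0.033,"dz": -0.006,"yaw": 0},{"jaw": 0.065,"dx": 0.048,"dy": -0.033,"dz": -0.006,"yaw": 0},{"jaw": 0.065,"dx": 0.048,"dy": -0.033,"dz": -0.006,"yaw": 0},{"jaw": 0.065,"dx": 0.048,"dy": -0.033,"dz": -0.006,"yaw": 0},{"jaw": 0.065,"dx": 0.048,"dy": -0.033,"dz": 0,"yaw": 0},{"jaw": 0.065,"dx": 0.03,"dy": -0.033,"dz": 0,"yaw": 0.18}], grip_force=20)

```text
t: 1.15
tool_pos: [0.4542, -0.2018, 0.2545]
orientation: [-3.134, -0.216, -0.0]
force: [0.4, -0.8, -0.5]
opening: 0.0651
gripper_force: 0.0
```

```bash
cat > w.py <<'E'
from h import *
import sys
def look(name,z=.1225):
    m=camera_model('wrist');im=read_camera('wrist');cv2.imwrite(f'pics/{name}.png',im[:,:,::-1])
    hsv=cv2.cvtColor(im,cv2.COLOR_RGB2HSV)
    k=cv2.inRange(hsv,(100,130,40),(125,255,255));n,l,st,c=cv2.connectedComponentsWithStats(k)
    for i in range(1,n):
        if st[i,4]>200: print(c[i].round(1),st[i],onz('wrist',c[i],z,m).round(4))
    return im,m
E
python3 - <<'E'
from w import *
go([.495,-.177,.25],0.14)
im,m=look('w2')
for p in [(.495,-.177,.123),(.54,-.17,.123)]: print(proj('wrist',p,m))
E
```

```text
t1.15 tcp [ 0.4542 -0.2018  0.2545] xang 0.138 tilt 0.000 shift [ 0.0438 -0.019   0.0045] yaw -0.002
[299.4   8.3] [281   0  38  21 609] [ 0.6201 -0.1625  0.1225]
[299.4  50.4] [ 280   29   39   44 1325] [ 0.5862 -0.1667  0.1225]
[300.1 102. ] [ 282   83   37   39 1092] [ 0.542  -0.1729  0.1225]
[301.  150.8] [283 134  36  35 959] [ 0.4969 -0.1793  0.1225]
[ 98.2 235.1] [ 82 231  34   9 206] [0.3806 0.0218 0.1225]
[298.33150203 152.47700943]
[296.79616136 103.6516375 ]
```

View pics/w2.png

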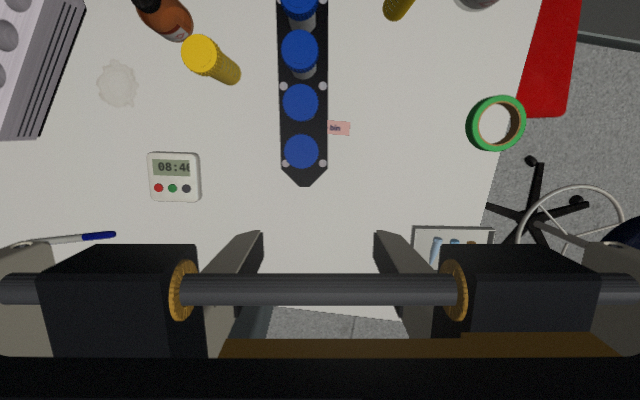

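The wrist view shows caps at (301,151), (300,102), (299,50) and (299,8), with the bevel at the near end. The positions agree with the top camera to about 3 mm, so I'll grasp tube 1.

Call:
carry_out(moves=[{"jaw": 0.065,"dx": 0.0447,"dy": -0.0178,"dz": 0,"yaw": 0},{"jaw": 0.065,"dx": 0,"dy": 0,"dz": 0.05,"yaw": 0},{"jaw": 0.065,"dx": 0,"dy": 0,"dz": 0.05,"yaw": 0},{"jaw": 0.065,"dx": 0,"dy": 0,"dz": 0.04,"yaw": 0},{"jaw": 0.065,"dx": 0,"dy": 0,"dz": 0.0175,"yaw": 0},{"jaw": 0.02,"dx": 0,"dy": 0,"dz": 0,"yaw": 0},{"jaw": 0.02,"dx": 0,"dy": 0,"dz": 0,"yaw": 0},{"jaw": 0.02,"dx": 0,"dy": 0,"dz": 0,"yaw": 0}], grip_force=20)

```text
t: 2.2
tool_pos: [0.4962, -0.1807, 0.0992]
orientation: [3.132, 0.219, 0.005]
force: [-0.1, -0.5, 0.4]
opening: 0.0395
gripper_force: 0.0
```

```bash
python3 - <<'E'
from h import *
s=read_state();print(s['opening'],s['gripper_force'],s['force']);go([.6118,.1459,.25],-.412)
E
```

```text
0.03954277116670906 0.0 [-0.08057748 -0.48324826  0.36583548]
t2.20 tcp [ 0.4962 -0.1807  0.0992] xang 0.140 tilt 0.003 shift [ 0.1604 -0.3071 -0.1509] yaw 0.552
```

Call:
carry_out(moves=[{"jaw": 0.02,"dx": 0,"dy": 0,"dz": 0,"yaw": 0},{"jaw": 0.02,"dx": 0,"dy": 0,"dz": 0,"yaw": 0},{"jaw": 0.02,"dx": 0,"dy": 0,"dz": 0,"yaw": 0},{"jaw": 0.02,"dx": 0,"dy": 0,"dz": -0.02,"yaw": 0},{"jaw": 0.02,"dx": 0,"dy": 0,"dz": -0.04,"yaw": 0},{"jaw": 0.02,"dx": 0,"dy": 0,"dz": -0.04,"yaw": 0},{"jaw": 0.02,"dx": 0,"dy": 0,"dz": -0.05,"yaw": 0},{"jaw": 0.02,"dx": 0,"dy": 0,"dz": 0,"yaw": 0}], grip_force=20)

```text
t: 3.2
tool_pos: [0.4972, -0.1811, 0.2525]
orientation: [3.13, 0.219, 0.012]
force: [1.0, -1.0, -1.2]
opening: 0.0325
gripper_force: 20.0
```

```bash
python3 - <<'E'
from w import *
s=read_state();print(s['opening'],s['gripper_force'],s['force']);go([.52,.06,.25],-.412);im,m=look('w3')
E
```

```text
0.032462637208588385 19.99984860420227 [ 1.04608804 -0.97744491 -1.17768453]
t3.20 tcp [ 0.4972 -0.1811  0.2525] xang 0.140 tilt 0.009 shift [ 0.0562 -0.2356  0.0018] yaw 0.552
[314.5  51.1] [ 296   30   38   43 1280] [ 0.6312 -0.16    0.1225]
[314.7 102.4] [ 296   84   38   38 1104] [ 0.5874 -0.1662  0.1225]
[314.8 151.4] [297 134  36  35 961] [ 0.5424 -0.1726  0.1225]
[318.5 251.5] [ 286  223   65   51 2697] [ 0.4397 -0.1908  0.1225]
```

View pics/w3.png

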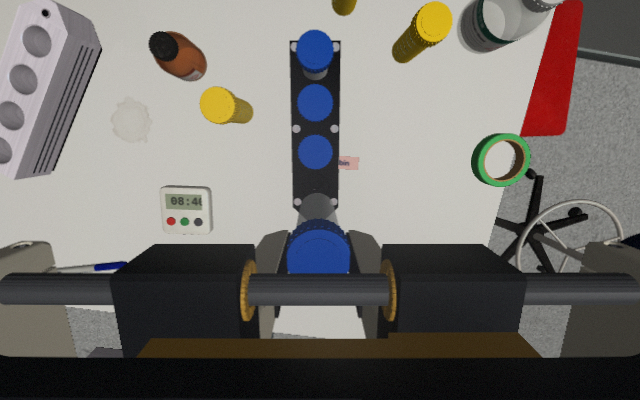

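Tube 1 is held at (318,255). The remaining caps are at (315,151), (315,102) and (315,51), and the block is at the upper left. I'll move to a spot near the block to look down the row of wells.

Call:
carry_out(moves=[{"jaw": 0.02,"dx": 0.002,"dy": -0.03,"dz": 0,"yaw": 0},{"jaw": 0.02,"dx": 0.002,"dy": -0.055,"dz": 0,"yaw": 0},{"jaw": 0.02,"dx": 0.002,"dy": -0.055,"dz": 0,"yaw": 0},{"jaw": 0.02,"dx": 0.002,"dy": -0.055,"dz": 0,"yaw": 0},{"jaw": 0.02,"dx": 0.002,"dy": -0.055,"dz": 0,"yaw": 0},{"jaw": 0.02,"dx": 0.002,"dy": -0.055,"dz": 0,"yaw": 0},{"jaw": 0.02,"dx": 0.002,"dy": -0.055,"dz": 0,"yaw": 0},{"jaw": 0.02,"dx": 0.002,"dy": -0.036,"dz": 0,"yaw": 0}])

```text
t: 4.25
tool_pos: [0.454, 0.2163, 0.2452]
orientation: [3.133, 0.222, -0.004]
force: [-0.1, 0.1, -0.7]
opening: 0.0324
gripper_force: 20.0
```

Call:
carry_out(moves=[{"jaw": 0.02,"dx": 0,"dy": 0,"dz": 0,"yaw": 0.14},{"jaw": 0.02,"dx": 0,"dy": 0,"dz": 0,"yaw": 0.14},{"jaw": 0.02,"dx": 0,"dy": 0,"dz": 0,"yaw": 0.14},{"jaw": 0.02,"dx": 0,"dy": 0,"dz": 0,"yaw": 0.132},{"jaw": 0.02,"dx": 0,"dy": 0,"dz": 0,"yaw": 0}])

```text
t: 4.88
tool_pos: [0.4547, 0.214, 0.2454]
orientation: [3.074, -0.641, -0.004]
force: [-0.7, 0.8, -0.1]
opening: 0.0326
gripper_force: 20.0
```

```bash
python3 - <<'E'
from w import *
s=read_state();print(s['opening'],s['gripper_force'],s['force']);go([.6118,.1459,.25],-.412);im,m=look('w4')
for p in [(.6118,.1459),(.5697,.1644),(.5284,.1822),(.4859,.201)]: print(proj('wrist',(*p,.06),m).round(1))
cv2.imwrite('pics/w4c.png',cv2.resize(im[:260,150:470,::-1],None,fx=2.3,fy=2.3))
E
```

```text
0.03259314561177655 20.000828504562378 [-0.71893109  0.84916502 -0.14103793]
t4.88 tcp [0.4547 0.214  0.2454] xang -0.411 tilt 0.003 shift [ 0.1712 -0.0003 -0.005 ] yaw 0.001
[318.9 251.2] [ 286  220   65   54 2717] [0.4025 0.235  0.1225]
[316.9  26.3]
[316.8  73.1]
[317. 116.]
[316.8 157.6]
```

View pics/w4c.png

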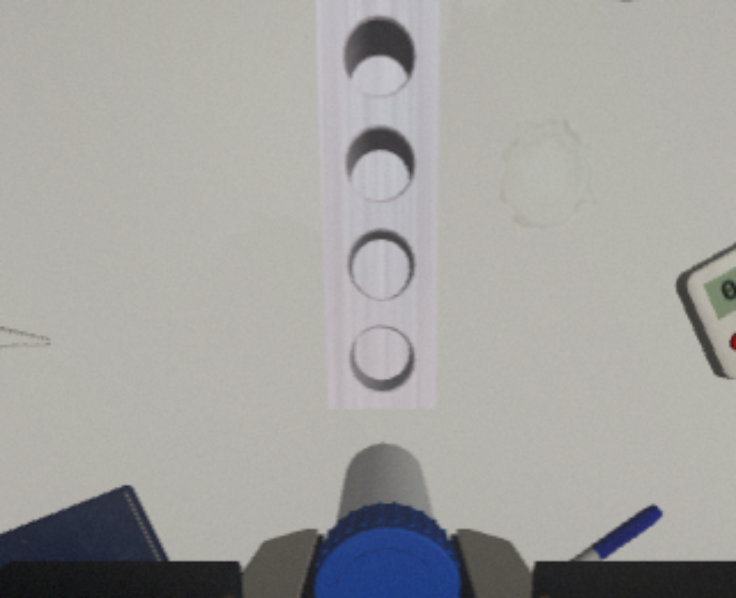

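The crop shows all four wells, with rim centres at about (379,56), (380,164), (381,264) and (382,358) in crop pixels.

```bash
python3 - <<'E'
from h import *
m=camera_model('wrist')
P=np.array([onz('wrist',p,.06,m)[:2] for p in [(314.8,24.6),(315.4,71.3),(315.9,115),(316.1,155.7)]])
k=np.polyfit([.069,.023,-.023,-.069],P,1);print(P.round(4),np.hypot(*k[0]),np.arctan2(k[0][1],k[0][0]),k[1])
T=np.array([[0.6118,0.1459],[.5697,.1644],[.5284,.1822],[.4859,.201]])
o=(P.mean(0)+T.mean(0))/2;a=(np.arctan2(k[0][1],k[0][0])-.412)/2
W=[o+y*np.array([np.cos(a),np.sin(a)]) for y in(.069,.023,-.023,-.069)];print(np.round(W,4),a)
s=read_state()
for w in W: go([*w,.17],a,s)
for z in(.06,.12,.18): print(proj('wrist',(*s['tool_pos'][:2],z),m))
E
```

```text
[[0.6146 0.1476]
 [0.5723 0.1653]
 [0.5302 0.1831]
 [0.4885 0.201 ]] 0.9927737322879947 -0.400397827130759 [0.55138294 0.17426466]
[[0.6136 0.1466]
 [0.5713 0.1647]
 [0.529  0.1829]
 [0.4868 0.2011]] -0.4061989135653795
t4.92 tcp [0.4548 0.2141 0.2456] xang -0.409 tilt 0.002 shift [ 0.1726 -0.0013  0.0753] yaw -0.003
t4.92 tcp [0.4548 0.2141 0.2456] xang -0.409 tilt 0.002 shift [ 0.1266 -0.0012  0.0754] yaw -0.003
t4.92 tcp [0.4548 0.2141 0.2456] xang -0.409 tilt 0.002 shift [ 0.0806 -0.001   0.0755] yaw -0.003
t4.92 tcp [0.4548 0.2141 0.2456] xang -0.409 tilt 0.002 shift [ 0.0346 -0.0009  0.0756] yaw -0.003
[317.30525981 186.27246433]
[317.28027148 197.49031803]
[317.24315253 214.16842906]
```

Call:
carry_out(moves=[{"jaw": 0.02,"dx": 0.05,"dy": -0.001,"dz": 0,"yaw": 0},{"jaw": 0.02,"dx": 0.055,"dy": 0,"dz": 0,"yaw": 0},{"jaw": 0.02,"dx": 0.05,"dy": 0,"dz": 0.02,"yaw": 0},{"jaw": 0.02,"dx": 0.0176,"dy": 0,"dz": 0.03,"yaw": 0},{"jaw": 0.02,"dx": 0,"dy": 0,"dz": 0.025,"yaw": 0},{"jaw": 0.02,"dx": 0,"dy": 0,"dz": 0,"yaw": 0},{"jaw": 0.02,"dx": 0,"dy": 0,"dz": 0,"yaw": 0}], grip_force=12)

```text
t: 5.8
tool_pos: [0.6142, 0.1463, 0.173]
orientation: [-3.075, 0.641, -0.001]
force: [0.6, 0.3, -0.4]
opening: 0.0328
gripper_force: 12.0
```

```bash
python3 - <<'E'
from w import *
go([.6136,.1466,.103],-.406);im,m=look('w5')
cv2.imwrite('pics/w5c.png',cv2.resize(im[80:320,200:440,::-1],None,fx=2,fy=2))
E
```

```text
t5.80 tcp [0.6142 0.1463 0.173 ] xang -0.411 tilt 0.001 shift [-0.0007 -0.      0.07  ] yaw -0.005
[135.1  60.7] [ 110   36   52   50 1972] [0.7641 0.2134 0.1225]
[318.9 251.6] [ 286  220   65   54 2682] [0.5903 0.1554 0.1225]
```

View pics/w5c.png

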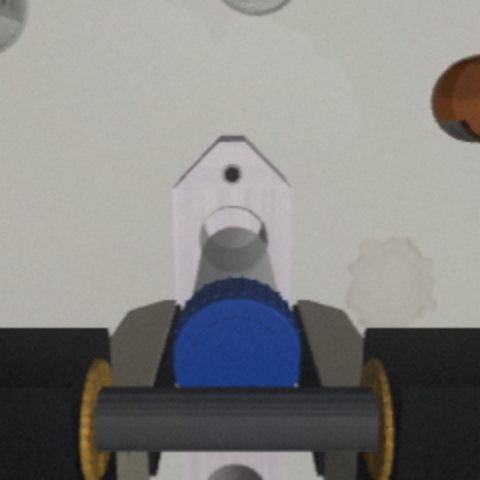

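The crop shows the tube tip over well 1, whose rim is at about (233,238). I'll lower it.

Call:
carry_out(moves=[{"jaw": 0.02,"dx": 0,"dy": 0,"dz": 0.015,"yaw": 0},{"jaw": 0.02,"dx": 0,"dy": 0,"dz": 0.01,"yaw": 0},{"jaw": 0.02,"dx": 0,"dy": 0,"dz": 0.01,"yaw": 0},{"jaw": 0.02,"dx": 0,"dy": 0,"dz": 0,"yaw": 0}])

```text
t: 6.35
tool_pos: [0.6133, 0.1462, 0.1356]
orientation: [3.075, -0.643, -0.003]
force: [-0.0, -0.4, -0.8]
opening: 0.0326
gripper_force: 12.0
```

Call:
carry_out(moves=[{"jaw": 0.02,"dx": 0,"dy": 0,"dz": 0.008,"yaw": 0},{"jaw": 0.02,"dx": 0,"dy": 0,"dz": 0.008,"yaw": 0},{"jaw": 0.02,"dx": 0,"dy": 0,"dz": 0.008,"yaw": 0},{"jaw": 0.02,"dx": 0,"dy": 0,"dz": 0,"yaw": 0}])

```text
t: 6.85
tool_pos: [0.6136, 0.1462, 0.1121]
orientation: [3.075, -0.643, -0.002]
force: [0.5, 1.0, -0.7]
opening: 0.0325
gripper_force: 12.0
```

Call:
carry_out(moves=[{"jaw": 0.02,"dx": 0,"dy": 0,"dz": 0.008,"yaw": 0},{"jaw": 0.02,"dx": 0,"dy": 0,"dz": 0,"yaw": 0},{"jaw": 0.065,"dx": 0,"dy": 0,"dz": 0,"yaw": 0},{"jaw": 0.065,"dx": 0,"dy": 0,"dz": 0,"yaw": 0},{"jaw": 0.065,"dx": 0,"dy": 0,"dz": 0,"yaw": 0},{"jaw": 0.065,"dx": 0,"dy": 0,"dz": -0.05,"yaw": 0},{"jaw": 0.065,"dx": 0,"dy": 0,"dz": -0.05,"yaw": 0},{"jaw": 0.065,"dx": 0,"dy": 0,"dz": -0.04,"yaw": 0}])

```text
t: 7.85
tool_pos: [0.6145, 0.1461, 0.2478]
orientation: [-3.075, 0.643, -0.003]
force: [0.4, -0.1, 0.1]
opening: 0.0649
gripper_force: 0.0
```

```bash
python3 - <<'E'
from w import *
go([.5424,-.1725,.25],.14)
im=read_camera('top');cv2.imwrite('pics/t2.png',im[:,:,::-1])
hsv=cv2.cvtColor(im,cv2.COLOR_RGB2HSV);k=cv2.inRange(hsv,(105,130,50),(125,255,255));n,l,st,c=cv2.connectedComponentsWithStats(k)
for i in range(1,n):
    if st[i,4]>60: print(c[i].round(1),onz('top',c[i],.127).round(4))
E
```

```text
t7.85 tcp [0.6145 0.1461 0.2478] xang -0.412 tilt 0.002 shift [ 0.0616  0.3208 -0.0024] yaw -0.552
[387.2 171.6] [ 0.6278 -0.1571  0.127 ]
[391.1 192.1] [ 0.5845 -0.1631  0.127 ]
[395.2 213.9] [ 0.5393 -0.1694  0.127 ]
```

Call:
carry_out(moves=[{"jaw": 0.065,"dx": 0.0088,"dy": 0.035,"dz": 0,"yaw": 0},{"jaw": 0.065,"dx": 0.0088,"dy": 0.052,"dz": 0,"yaw": 0},{"jaw": 0.065,"dx": 0.0088,"dy": 0.052,"dz": 0,"yaw": 0},{"jaw": 0.065,"dx": 0.0088,"dy": 0.052,"dz": 0,"yaw": 0},{"jaw": 0.065,"dx": 0.0088,"dy": 0.052,"dz": 0,"yaw": 0},{"jaw": 0.065,"dx": 0.0088,"dy": 0.045,"dz": 0,"yaw": 0},{"jaw": 0.065,"dx": 0.0088,"dy": 0.0328,"dz": 0,"yaw": 0},{"jaw": 0.065,"dx": 0,"dy": 0,"dz": 0,"yaw": -0.18}], grip_force=20)

```text
t: 8.9
tool_pos: [0.5413, -0.1752, 0.245]
orientation: [3.12, -0.364, -0.0]
force: [0.6, 0.7, -0.3]
opening: 0.0652
gripper_force: 0.0
```

Call:
carry_out(moves=[{"jaw": 0.065,"dx": 0,"dy": 0,"dz": 0,"yaw": -0.18},{"jaw": 0.065,"dx": 0,"dy": 0,"dz": 0,"yaw": -0.18},{"jaw": 0.065,"dx": 0,"dy": 0,"dz": 0,"yaw": -0.012},{"jaw": 0.065,"dx": 0,"dy": 0,"dz": 0,"yaw": 0}])

```text
t: 9.4
tool_pos: [0.542, -0.1725, 0.2451]
orientation: [3.134, 0.214, 0.0]
force: [-0.7, 0.3, 1.4]
opening: 0.065
gripper_force: 0.0
```

```bash
python3 - <<'E'
from w import *
go([.5415,-.172,.097],.14)
im=read_camera('top');cv2.imwrite('pics/t3.png',im[:,:,::-1])
hsv=cv2.cvtColor(im,cv2.COLOR_RGB2HSV);k=cv2.inRange(hsv,(105,130,50),(125,255,255));n,l,st,c=cv2.connectedComponentsWithStats(k)
for i in range(1,n):
    if st[i,4]>60: print(c[i].round(1),onz('top',c[i],.127).round(4))
look('w6')
E
```

```text
t9.40 tcp [ 0.542  -0.1725  0.2451] xang 0.136 tilt 0.000 shift [-0.0004 -0.0006  0.1481] yaw -0.004
[208.5 112.8] [0.7616 0.2173 0.127 ]
[386.7 168.3] [ 0.6349 -0.1564  0.127 ]
[240.1 180.9] [0.6116 0.146  0.127 ]
[131.9 311.4] [0.3518 0.3534 0.127 ]
[ 5.3 79.4] [  0  61  14  35 356] [0.6129 0.1234 0.1225]
[317.4 100.1] [ 299   81   38   39 1144] [ 0.6328 -0.1598  0.1225]
[317.7 150.5] [ 300  133   36   36 1021] [ 0.588  -0.1662  0.1225]
[317.9 197.3] [301 179  35  36 927] [ 0.543  -0.1725  0.1225]
```

Call:
carry_out(moves=[{"jaw": 0.065,"dx": 0.001,"dy": 0,"dz": 0.05,"yaw": 0},{"jaw": 0.065,"dx": 0,"dy": 0,"dz": 0.05,"yaw": 0},{"jaw": 0.065,"dx": 0,"dy": 0,"dz": 0.035,"yaw": 0},{"jaw": 0.065,"dx": 0,"dy": 0,"dz": 0.012,"yaw": 0},{"jaw": 0.02,"dx": 0,"dy": 0,"dz": 0,"yaw": 0},{"jaw": 0.02,"dx": 0,"dy": 0,"dz": 0,"yaw": 0},{"jaw": 0.02,"dx": 0,"dy": 0,"dz": 0,"yaw": 0},{"jaw": 0.02,"dx": 0,"dy": 0,"dz": 0,"yaw": 0}])

```text
t: 10.5
tool_pos: [0.5438, -0.1727, 0.0994]
orientation: [3.133, 0.219, 0.003]
force: [0.3, 0.4, 4.5]
opening: 0.0319
gripper_force: 20.0
```

Call:
carry_out(moves=[{"jaw": 0.02,"dx": 0,"dy": 0,"dz": 0,"yaw": 0},{"jaw": 0.02,"dx": 0,"dy": 0,"dz": 0,"yaw": 0}])

```text
t: 10.75
tool_pos: [0.5439, -0.1727, 0.0994]
orientation: [3.133, 0.219, 0.003]
force: [0.4, 0.2, 6.0]
opening: 0.0322
gripper_force: 20.0
```

Call:
carry_out(moves=[{"jaw": 0.02,"dx": 0,"dy": 0,"dz": -0.02,"yaw": 0},{"jaw": 0.02,"dx": 0,"dy": 0,"dz": -0.04,"yaw": 0},{"jaw": 0.02,"dx": 0,"dy": 0,"dz": -0.05,"yaw": 0},{"jaw": 0.02,"dx": 0,"dy": 0,"dz": -0.04,"yaw": 0},{"jaw": 0.02,"dx": 0,"dy": 0,"dz": 0,"yaw": 0}])

```text
t: 11.38
tool_pos: [0.545, -0.1733, 0.254]
orientation: [3.13, 0.219, 0.012]
force: [0.2, -0.3, -1.0]
opening: 0.0325
gripper_force: 20.0
```

```bash
python3 - <<'E'
from w import *
s=read_state();print(s['opening'],s['gripper_force'])
go([.5713,.1647,.25],-.409)
E
```

```text
0.03247637673389704 19.999934434890747
t11.38 tcp [ 0.545  -0.1733  0.254 ] xang 0.140 tilt 0.008 shift [ 0.0731 -0.331   0.0031] yaw 0.549
```

Call:
carry_out(moves=[{"jaw": 0.02,"dx": 0.0104,"dy": -0.035,"dz": 0,"yaw": 0},{"jaw": 0.02,"dx": 0.0104,"dy": -0.054,"dz": 0,"yaw": 0},{"jaw": 0.02,"dx": 0.0104,"dy": -0.054,"dz": 0,"yaw": 0},{"jaw": 0.02,"dx": 0.0104,"dy": -0.054,"dz": 0,"yaw": 0},{"jaw": 0.02,"dx": 0.0104,"dy": -0.054,"dz": 0,"yaw": 0},{"jaw": 0.02,"dx": 0.0104,"dy": -0.048,"dz": 0,"yaw": 0},{"jaw": 0.02,"dx": 0.0107,"dy": -0.032,"dz": 0,"yaw": 0},{"jaw": 0.02,"dx": 0,"dy": 0,"dz": 0,"yaw": 0.15}])

```text
t: 12.38
tool_pos: [0.5683, 0.1682, 0.2468]
orientation: [-3.141, 0.015, 0.004]
force: [0.1, 0.1, -0.6]
opening: 0.0327
gripper_force: 20.0
```

Call:
carry_out(moves=[{"jaw": 0.02,"dx": 0,"dy": 0,"dz": 0,"yaw": 0.15},{"jaw": 0.02,"dx": 0,"dy": 0,"dz": 0,"yaw": 0.15},{"jaw": 0.02,"dx": 0,"dy": 0,"dz": 0.03,"yaw": 0.099},{"jaw": 0.02,"dx": 0,"dy": 0,"dz": 0.03,"yaw": 0},{"jaw": 0.02,"dx": 0,"dy": 0,"dz": 0.01,"yaw": 0},{"jaw": 0.02,"dx": 0,"dy": 0,"dz": 0,"yaw": 0}], grip_force=12)

```text
t: 13.12
tool_pos: [0.5685, 0.1654, 0.1773]
orientation: [3.075, -0.638, -0.003]
force: [0.4, 0.6, -0.7]
opening: 0.0322
gripper_force: 12.0
```

```bash
python3 - <<'E'
from w import *
s=read_state();print(s['opening'],s['force'])
go([.5713,.1647,.105],-.409);im,m=look('w7',.1275)
cv2.imwrite('pics/w7c.png',cv2.resize(im[80:320,200:440,::-1],None,fx=2,fy=2))
E
```

```text
0.03223616832329115 [ 0.41097736  0.60339335 -0.65462276]
t13.12 tcp [0.5685 0.1654 0.1773] xang -0.409 tilt 0.002 shift [ 0.003  -0.0006  0.0723] yaw -0.000
[133.   6.] [108   0  46  16 521] [0.746  0.2165 0.1275]
[315.1 152.6] [ 292  129   47   48 1710] [0.6148 0.1469 0.1275]
[318.7 252.5] [ 287  223   63   51 2546] [0.544  0.1748 0.1275]
```

View pics/w7c.png

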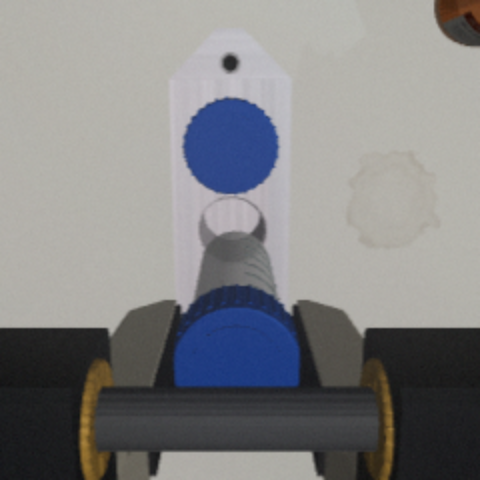

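Tube 1 stands centred in well 1 (cap at (231,146)), and tube 2 hangs just behind the centre of well 2. I'll shift it 3 mm and lower it.

Call:
carry_out(moves=[{"jaw": 0.02,"dx": 0.003,"dy": 0,"dz": 0.01,"yaw": 0},{"jaw": 0.02,"dx": 0,"dy": 0,"dz": 0.015,"yaw": 0},{"jaw": 0.02,"dx": 0,"dy": 0,"dz": 0.015,"yaw": 0},{"jaw": 0.02,"dx": 0,"dy": 0,"dz": 0,"yaw": 0}])

```text
t: 13.68
tool_pos: [0.5708, 0.1643, 0.1358]
orientation: [3.075, -0.638, -0.005]
force: [1.5, 0.9, -0.8]
opening: 0.0328
gripper_force: 12.0
```

Call:
carry_out(moves=[{"jaw": 0.02,"dx": 0,"dy": 0,"dz": 0.008,"yaw": 0},{"jaw": 0.02,"dx": 0,"dy": 0,"dz": 0.008,"yaw": 0},{"jaw": 0.02,"dx": 0,"dy": 0,"dz": 0.008,"yaw": 0},{"jaw": 0.02,"dx": 0,"dy": 0,"dz": 0,"yaw": 0}])

```text
t: 14.18
tool_pos: [0.5716, 0.1644, 0.1132]
orientation: [3.076, -0.638, -0.002]
force: [0.5, -0.5, -0.5]
opening: 0.0324
gripper_force: 12.0
```

Call:
carry_out(moves=[{"jaw": 0.02,"dx": 0,"dy": 0,"dz": 0.008,"yaw": 0},{"jaw": 0.02,"dx": 0,"dy": 0,"dz": 0,"yaw": 0},{"jaw": 0.065,"dx": 0,"dy": 0,"dz": 0,"yaw": 0},{"jaw": 0.065,"dx": 0,"dy": 0,"dz": 0,"yaw": 0},{"jaw": 0.065,"dx": 0,"dy": 0,"dz": 0,"yaw": 0},{"jaw": 0.065,"dx": 0,"dy": 0,"dz": -0.05,"yaw": 0},{"jaw": 0.065,"dx": 0,"dy": 0,"dz": -0.05,"yaw": 0},{"jaw": 0.065,"dx": 0,"dy": 0,"dz": -0.04,"yaw": 0}])

```text
t: 15.18
tool_pos: [0.5724, 0.1644, 0.2487]
orientation: [-3.075, 0.638, -0.003]
force: [1.3, -0.1, 1.1]
opening: 0.0651
gripper_force: 0.0
```

```bash
python3 - <<'E'
from w import *
go([.5876,-.166,.25],.14)
E
```

```text
t15.18 tcp [0.5724 0.1644 0.2487] xang -0.409 tilt 0.002 shift [ 0.1454  0.2971 -0.0013] yaw -0.549
```

Call:
carry_out(moves=[{"jaw": 0.065,"dx": 0.0208,"dy": 0.03,"dz": 0,"yaw": 0},{"jaw": 0.065,"dx": 0.0208,"dy": 0.048,"dz": 0,"yaw": 0},{"jaw": 0.065,"dx": 0.0208,"dy": 0.048,"dz": 0,"yaw": 0},{"jaw": 0.065,"dx": 0.0208,"dy": 0.048,"dz": 0,"yaw": 0},{"jaw": 0.065,"dx": 0.0208,"dy": 0.048,"dz": 0,"yaw": 0},{"jaw": 0.065,"dx": 0.0208,"dy": 0.045,"dz": 0,"yaw": 0},{"jaw": 0.065,"dx": 0.0206,"dy": 0.0301,"dz": 0,"yaw": 0},{"jaw": 0.065,"dx": 0,"dy": 0,"dz": 0,"yaw": -0.18}], grip_force=20)

```text
t: 16.18
tool_pos: [0.587, -0.169, 0.2459]
orientation: [3.12, -0.36, -0.0]
force: [0.5, -0.0, 0.7]
opening: 0.0649
gripper_force: 0.0
```

Call:
carry_out(moves=[{"jaw": 0.065,"dx": 0,"dy": 0,"dz": 0,"yaw": -0.18},{"jaw": 0.065,"dx": 0,"dy": 0,"dz": 0,"yaw": -0.18},{"jaw": 0.065,"dx": 0,"dy": 0,"dz": 0,"yaw": -0.009},{"jaw": 0.065,"dx": 0,"dy": 0,"dz": 0,"yaw": 0}])

```text
t: 16.68
tool_pos: [0.5872, -0.166, 0.2462]
orientation: [3.134, 0.213, 0.0]
force: [-0.4, 0.1, -0.2]
opening: 0.0649
gripper_force: 0.0
```

```bash
python3 - <<'E'
from w import *
go([.588,-.166,.097],.14)
im=read_camera('top')
hsv=cv2.cvtColor(im,cv2.COLOR_RGB2HSV);k=cv2.inRange(hsv,(105,130,50),(125,255,255));n,l,st,c=cv2.connectedComponentsWithStats(k)
for i in range(1,n):
    if st[i,4]>60: print(c[i].round(1),onz('top',c[i],.127).round(4))
look('w8')
E
```

```text
t16.68 tcp [ 0.5872 -0.166   0.2462] xang 0.136 tilt 0.000 shift [8.000e-04 1.000e-04 1.492e-01] yaw -0.004
[208.5 112.8] [0.7616 0.2173 0.127 ]
[240.2 180.9] [0.6117 0.1459 0.127 ]
[231.2 201. ] [0.5698 0.1633 0.127 ]
[132.6 280. ] [0.4125 0.3559 0.127 ]
[ 10.9 126.6] [  0 108  26  36 777] [0.6162 0.1301 0.1225]
[317.7 150.1] [ 300  132   36   37 1007] [ 0.6334 -0.1597  0.1225]
[  4.8 168.6] [  0 153  13  31 292] [0.5748 0.1403 0.1225]
[317.9 196.6] [301 179  35  35 915] [ 0.5886 -0.166   0.1225]
```

Tube 2 is seated: its offset from tube 1 is 46 mm. Next I'll grasp tube 3.

Call:
carry_out(moves=[{"jaw": 0.065,"dx": 0.001,"dy": 0,"dz": 0.05,"yaw": 0},{"jaw": 0.065,"dx": 0,"dy": 0,"dz": 0.05,"yaw": 0},{"jaw": 0.065,"dx": 0,"dy": 0,"dz": 0.035,"yaw": 0},{"jaw": 0.065,"dx": 0,"dy": 0,"dz": 0.013,"yaw": 0},{"jaw": 0.02,"dx": 0,"dy": 0,"dz": 0,"yaw": 0},{"jaw": 0.02,"dx": 0,"dy": 0,"dz": 0,"yaw": 0},{"jaw": 0.02,"dx": 0,"dy": 0,"dz": 0,"yaw": 0},{"jaw": 0.02,"dx": 0,"dy": 0,"dz": 0,"yaw": 0}])

```text
t: 17.77
tool_pos: [0.589, -0.1662, 0.0995]
orientation: [3.133, 0.219, 0.003]
force: [0.1, 0.3, 4.0]
opening: 0.0323
gripper_force: 20.0
```

Call:
carry_out(moves=[{"jaw": 0.02,"dx": 0,"dy": 0,"dz": 0,"yaw": 0},{"jaw": 0.02,"dx": 0,"dy": 0,"dz": 0,"yaw": 0},{"jaw": 0.02,"dx": 0,"dy": 0,"dz": -0.02,"yaw": 0},{"jaw": 0.02,"dx": 0,"dy": 0,"dz": -0.04,"yaw": 0},{"jaw": 0.02,"dx": 0,"dy": 0,"dz": -0.05,"yaw": 0},{"jaw": 0.02,"dx": 0,"dy": 0,"dz": -0.04,"yaw": 0},{"jaw": 0.02,"dx": 0,"dy": 0,"dz": 0,"yaw": 0}])

```text
t: 18.65
tool_pos: [0.5903, -0.1667, 0.2543]
orientation: [3.13, 0.219, 0.012]
force: [-0.4, 0.5, -1.0]
opening: 0.0324
gripper_force: 20.0
```

```bash
python3 - <<'E'
from w import *
s=read_state();print(s['opening'],s['gripper_force'])
go([.529,.1829,.25],-.409)
E
```

```text
0.03236538201370322 19.99989241361618
t18.65 tcp [ 0.5903 -0.1667  0.2543] xang 0.140 tilt 0.009 shift [-0.012  -0.3547  0.0027] yaw 0.549
```

Call:
carry_out(moves=[{"jaw": 0.02,"dx": -0.0014,"dy": -0.035,"dz": 0,"yaw": 0},{"jaw": 0.02,"dx": -0.0014,"dy": -0.057,"dz": 0,"yaw": 0},{"jaw": 0.02,"dx": -0.0014,"dy": -0.057,"dz": 0,"yaw": 0},{"jaw": 0.02,"dx": -0.0014,"dy": -0.057,"dz": 0,"yaw": 0},{"jaw": 0.02,"dx": -0.0014,"dy": -0.057,"dz": 0,"yaw": 0},{"jaw": 0.02,"dx": -0.0014,"dy": -0.054,"dz": 0,"yaw": 0},{"jaw": 0.02,"dx": -0.0014,"dy": -0.0377,"dz": 0,"yaw": 0},{"jaw": 0.02,"dx": 0,"dy": 0,"dz": 0,"yaw": 0.15}])

```text
t: 19.65
tool_pos: [0.5274, 0.1867, 0.2471]
orientation: [-3.141, 0.014, 0.004]
force: [-0.6, -0.4, -1.1]
opening: 0.032
gripper_force: 20.0
```

Call:
carry_out(moves=[{"jaw": 0.02,"dx": 0,"dy": 0,"dz": 0,"yaw": 0.15},{"jaw": 0.02,"dx": 0,"dy": 0,"dz": 0,"yaw": 0.15},{"jaw": 0.02,"dx": 0,"dy": 0,"dz": 0.03,"yaw": 0.099},{"jaw": 0.02,"dx": 0,"dy": 0,"dz": 0.03,"yaw": 0},{"jaw": 0.02,"dx": 0,"dy": 0,"dz": 0.01,"yaw": 0},{"jaw": 0.02,"dx": 0,"dy": 0,"dz": 0,"yaw": 0}], grip_force=12)

```text
t: 20.4
tool_pos: [0.5283, 0.1838, 0.1773]
orientation: [3.075, -0.638, -0.003]
force: [-0.3, -0.3, 0.2]
opening: 0.0325
gripper_force: 12.0
```

```bash
python3 - <<'E'
from w import *
s=read_state();print(s['opening'],s['force'])
go([.529,.1829,.105],-.409);im,m=look('w9',.1275)
cv2.imwrite('pics/w9c.png',cv2.resize(im[80:320,200:440,::-1],None,fx=2,fy=2))
E
```

```text
0.03246175904506013 [-0.26807746 -0.33760919  0.21045368]
t20.40 tcp [0.5283 0.1838 0.1773] xang -0.409 tilt 0.002 shift [0.0011 0.0004 0.0723] yaw -0.000
[316.2  86.9] [ 292   61   50   53 2020] [0.6145 0.1471 0.1275]
[317.  154.3] [ 294  131   47   48 1711] [0.573  0.1646 0.1275]
[318.8 252.2] [ 286  222   64   52 2585] [0.5041 0.193  0.1275]
[110.4 343.2] [ 99 320  24  37 419] [0.4981 0.3866 0.1275]
```

View pics/w9c.png

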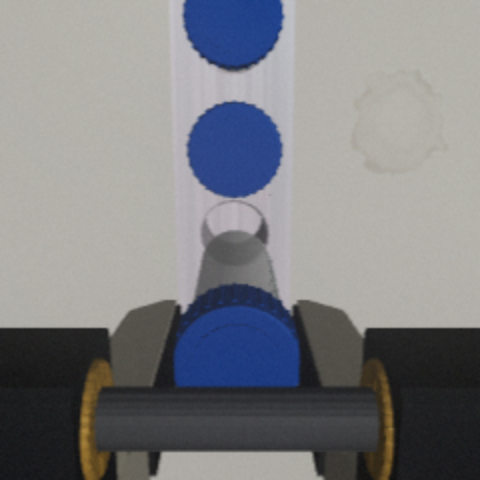

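Tubes 1 and 2 are seated, with caps at (233,18) and (235,149), and tube 3 is over well 3. I'll lower it.

Call:
carry_out(moves=[{"jaw": 0.02,"dx": 0.001,"dy": 0,"dz": 0.01,"yaw": 0},{"jaw": 0.02,"dx": 0,"dy": 0,"dz": 0.015,"yaw": 0},{"jaw": 0.02,"dx": 0,"dy": 0,"dz": 0.015,"yaw": 0},{"jaw": 0.02,"dx": 0,"dy": 0,"dz": 0,"yaw": 0}])

```text
t: 20.95
tool_pos: [0.5288, 0.1833, 0.1359]
orientation: [3.075, -0.638, -0.005]
force: [1.3, 1.1, -0.8]
opening: 0.0326
gripper_force: 12.0
```

Call:
carry_out(moves=[{"jaw": 0.02,"dx": 0,"dy": 0,"dz": 0.008,"yaw": 0},{"jaw": 0.02,"dx": 0,"dy": 0,"dz": 0.008,"yaw": 0},{"jaw": 0.02,"dx": 0,"dy": 0,"dz": 0.008,"yaw": 0},{"jaw": 0.02,"dx": 0,"dy": 0,"dz": 0,"yaw": 0}])

```text
t: 21.45
tool_pos: [0.5294, 0.1834, 0.1131]
orientation: [3.075, -0.638, -0.002]
force: [0.5, 0.1, -0.9]
opening: 0.0323
gripper_force: 12.0
```

Call:
carry_out(moves=[{"jaw": 0.02,"dx": 0,"dy": 0,"dz": 0.008,"yaw": 0},{"jaw": 0.02,"dx": 0,"dy": 0,"dz": 0,"yaw": 0},{"jaw": 0.065,"dx": 0,"dy": 0,"dz": 0,"yaw": 0},{"jaw": 0.065,"dx": 0,"dy": 0,"dz": 0,"yaw": 0},{"jaw": 0.065,"dx": 0,"dy": 0,"dz": 0,"yaw": 0},{"jaw": 0.065,"dx": 0,"dy": 0,"dz": -0.05,"yaw": 0},{"jaw": 0.065,"dx": 0,"dy": 0,"dz": -0.05,"yaw": 0},{"jaw": 0.065,"dx": 0,"dy": 0,"dz": -0.04,"yaw": 0}])

```text
t: 22.45
tool_pos: [0.5304, 0.1836, 0.2487]
orientation: [-3.075, 0.638, -0.003]
force: [0.8, 0.2, -0.7]
opening: 0.0648
gripper_force: 0.0
```

```bash
python3 - <<'E'
from w import *
go([.633,-.1597,.25],.14)
E
```

```text
t22.45 tcp [0.5304 0.1836 0.2487] xang -0.409 tilt 0.002 shift [ 0.2308  0.2742 -0.0012] yaw -0.549
```

Call:
carry_out(moves=[{"jaw": 0.065,"dx": 0.025,"dy": 0.03,"dz": 0,"yaw": 0},{"jaw": 0.065,"dx": 0.036,"dy": 0.042,"dz": 0,"yaw": 0},{"jaw": 0.065,"dx": 0.036,"dy": 0.042,"dz": 0,"yaw": 0},{"jaw": 0.065,"dx": 0.036,"dy": 0.042,"dz": 0,"yaw": 0},{"jaw": 0.065,"dx": 0.036,"dy": 0.042,"dz": 0,"yaw": 0},{"jaw": 0.065,"dx": 0.036,"dy": 0.042,"dz": 0,"yaw": 0},{"jaw": 0.065,"dx": 0.0258,"dy": 0.0342,"dz": 0,"yaw": 0},{"jaw": 0.065,"dx": 0,"dy": 0,"dz": 0,"yaw": -0.18}], grip_force=20)

```text
t: 23.45
tool_pos: [0.6326, -0.1634, 0.2456]
orientation: [3.12, -0.36, -0.001]
force: [0.4, -0.1, 0.5]
opening: 0.0651
gripper_force: 0.0
```

Call:
carry_out(moves=[{"jaw": 0.065,"dx": 0,"dy": 0,"dz": 0,"yaw": -0.18},{"jaw": 0.065,"dx": 0,"dy": 0,"dz": 0,"yaw": -0.18},{"jaw": 0.065,"dx": 0,"dy": 0,"dz": 0,"yaw": -0.009},{"jaw": 0.065,"dx": 0,"dy": 0,"dz": 0,"yaw": 0}])

```text
t: 23.95
tool_pos: [0.6326, -0.1598, 0.2462]
orientation: [3.134, 0.214, 0.0]
force: [-0.6, 0.1, 0.2]
opening: 0.0654
gripper_force: 0.0
```

```bash
python3 - <<'E'
from w import *
go([.633,-.1597,.097],.14)
im=read_camera('top')
hsv=cv2.cvtColor(im,cv2.COLOR_RGB2HSV);k=cv2.inRange(hsv,(105,130,50),(125,255,255));n,l,st,c=cv2.connectedComponentsWithStats(k)
for i in range(1,n):
    if st[i,4]>60: print(c[i].round(1),onz('top',c[i],.127).round(4))
look('w10')
E
```

```text
t23.95 tcp [ 0.6326 -0.1598  0.2462] xang 0.136 tilt 0.000 shift [ 0.0004 -0.      0.1492] yaw -0.004
[208.5 112.8] [0.7615 0.2172 0.127 ]
[389.9 172.3] [ 0.6262 -0.1625  0.127 ]
[240.1 180.9] [0.6117 0.146  0.127 ]
[231.1 200.6] [0.5705 0.1634 0.127 ]
[221.4 222.1] [0.5266 0.1821 0.127 ]
[130.7 278.6] [0.4153 0.3597 0.127 ]
[ 15.8 173.6] [   0  156   37   36 1102] [0.6166 0.1362 0.1225]
[317.8 196.9] [301 180  35  34 905] [ 0.6337 -0.1597  0.1225]
[  9.3 210.3] [  0 194  23  34 617] [0.5776 0.1468 0.1225]
```

Call:
carry_out(moves=[{"jaw": 0.065,"dx": 0.001,"dy": 0,"dz": 0.05,"yaw": 0},{"jaw": 0.065,"dx": 0,"dy": 0,"dz": 0.05,"yaw": 0},{"jaw": 0.065,"dx": 0,"dy": 0,"dz": 0.035,"yaw": 0},{"jaw": 0.065,"dx": 0,"dy": 0,"dz": 0.013,"yaw": 0},{"jaw": 0.02,"dx": 0,"dy": 0,"dz": 0,"yaw": 0},{"jaw": 0.02,"dx": 0,"dy": 0,"dz": 0,"yaw": 0},{"jaw": 0.02,"dx": 0,"dy": 0,"dz": 0,"yaw": 0},{"jaw": 0.02,"dx": 0,"dy": 0,"dz": 0,"yaw": 0}])

```text
t: 25.05
tool_pos: [0.6344, -0.1599, 0.0996]
orientation: [3.133, 0.219, 0.003]
force: [-0.9, -0.4, 4.8]
opening: 0.0323
gripper_force: 20.0
```

Call:
carry_out(moves=[{"jaw": 0.02,"dx": 0,"dy": 0,"dz": 0,"yaw": 0},{"jaw": 0.02,"dx": 0,"dy": 0,"dz": 0,"yaw": 0},{"jaw": 0.02,"dx": 0,"dy": 0,"dz": -0.02,"yaw": 0},{"jaw": 0.02,"dx": 0,"dy": 0,"dz": -0.04,"yaw": 0},{"jaw": 0.02,"dx": 0,"dy": 0,"dz": -0.05,"yaw": 0},{"jaw": 0.02,"dx": 0,"dy": 0,"dz": -0.04,"yaw": 0},{"jaw": 0.02,"dx": 0,"dy": 0,"dz": 0,"yaw": 0}])

```text
t: 25.92
tool_pos: [0.6358, -0.1604, 0.2547]
orientation: [3.13, 0.219, 0.013]
force: [0.5, 0.4, -0.3]
opening: 0.0324
gripper_force: 20.0
```

```bash
python3 - <<'E'
from w import *
s=read_state();print(s['opening'],s['gripper_force'])
go([.4868,.2011,.25],-.409)
E
```

```text
0.032360358058772035 19.999931752681732
t25.93 tcp [ 0.6358 -0.1604  0.2547] xang 0.140 tilt 0.009 shift [-0.0972 -0.3787  0.0024] yaw 0.549
```

Call:
carry_out(moves=[{"jaw": 0.02,"dx": -0.0139,"dy": -0.04,"dz": 0,"yaw": 0},{"jaw": 0.02,"dx": -0.0139,"dy": -0.059,"dz": 0,"yaw": 0},{"jaw": 0.02,"dx": -0.0139,"dy": -0.059,"dz": 0,"yaw": 0},{"jaw": 0.02,"dx": -0.0139,"dy": -0.059,"dz": 0,"yaw": 0},{"jaw": 0.02,"dx": -0.0139,"dy": -0.059,"dz": 0,"yaw": 0},{"jaw": 0.02,"dx": -0.0139,"dy": -0.059,"dz": 0,"yaw": 0},{"jaw": 0.02,"dx": -0.0138,"dy": -0.0437,"dz": 0,"yaw": 0},{"jaw": 0.02,"dx": 0,"dy": 0,"dz": 0,"yaw": 0.15}])

```text
t: 26.92
tool_pos: [0.4824, 0.2046, 0.2476]
orientation: [-3.141, 0.013, 0.003]
force: [0.1, -0.6, -1.3]
opening: 0.0324
gripper_force: 20.0
```

Call:
carry_out(moves=[{"jaw": 0.02,"dx": 0,"dy": 0,"dz": 0,"yaw": 0.15},{"jaw": 0.02,"dx": 0,"dy": 0,"dz": 0,"yaw": 0.15},{"jaw": 0.02,"dx": 0,"dy": 0,"dz": 0.03,"yaw": 0.099},{"jaw": 0.02,"dx": 0,"dy": 0,"dz": 0.03,"yaw": 0},{"jaw": 0.02,"dx": 0,"dy": 0,"dz": 0.01,"yaw": 0},{"jaw": 0.02,"dx": 0,"dy": 0,"dz": 0,"yaw": 0}], grip_force=12)

```text
t: 27.68
tool_pos: [0.484, 0.2016, 0.1775]
orientation: [3.075, -0.638, -0.003]
force: [-0.4, 0.1, -0.2]
opening: 0.0325
gripper_force: 12.0
```

```bash
python3 - <<'E'
from w import *
s=read_state();print(s['opening'],s['force'])
go([.4868,.2011,.105],-.409);im,m=look('w11',.1275)
cv2.imwrite('pics/w11c.png',cv2.resize(im[80:320,200:440,::-1],None,fx=2,fy=2))
E
```

```text
0.03252069998001521 [-0.35194099  0.10202231 -0.19309607]
t27.68 tcp [0.484  0.2016 0.1775] xang -0.409 tilt 0.002 shift [ 0.0029 -0.0008  0.0725] yaw -0.000
[314.2  19.3] [ 288    0   53   45 1946] [0.6083 0.1497 0.1275]
[314.7  83.6] [ 291   57   49   55 2039] [0.5725 0.165  0.1275]
[315.1 153.1] [ 292  129   47   48 1710] [0.53   0.1832 0.1275]
[318.8 252.3] [ 287  222   63   52 2581] [0.4596 0.2108 0.1275]
[107.8 325.9] [ 91 306  32  51 693] [0.4688 0.3972 0.1275]
```

View pics/w11c.png

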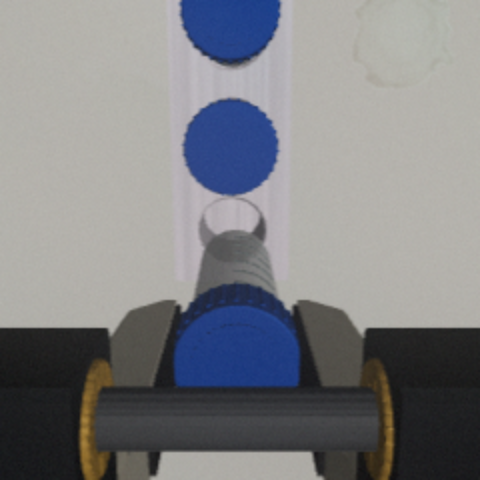

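Tubes 2 and 3 are seated and tube 4 is over well 4, about 3 mm short. I'll correct that and lower it.

Call:
carry_out(moves=[{"jaw": 0.02,"dx": 0.003,"dy": -0.0008,"dz": 0.01,"yaw": 0},{"jaw": 0.02,"dx": 0,"dy": 0,"dz": 0.015,"yaw": 0},{"jaw": 0.02,"dx": 0,"dy": 0,"dz": 0.015,"yaw": 0},{"jaw": 0.02,"dx": 0,"dy": 0,"dz": 0,"yaw": 0}])

```text
t: 28.22
tool_pos: [0.4865, 0.2011, 0.136]
orientation: [3.075, -0.638, -0.004]
force: [1.0, 1.1, -0.5]
opening: 0.0325
gripper_force: 12.0
```

Call:
carry_out(moves=[{"jaw": 0.02,"dx": 0,"dy": 0,"dz": 0.008,"yaw": 0},{"jaw": 0.02,"dx": 0,"dy": 0,"dz": 0.008,"yaw": 0},{"jaw": 0.02,"dx": 0,"dy": 0,"dz": 0.008,"yaw": 0},{"jaw": 0.02,"dx": 0,"dy": 0,"dz": 0,"yaw": 0}])

```text
t: 28.72
tool_pos: [0.4872, 0.2012, 0.1132]
orientation: [3.076, -0.638, -0.002]
force: [0.1, 0.1, -0.4]
opening: 0.0327
gripper_force: 12.0
```

Call:
carry_out(moves=[{"jaw": 0.02,"dx": 0,"dy": 0,"dz": 0.008,"yaw": 0},{"jaw": 0.02,"dx": 0,"dy": 0,"dz": 0,"yaw": 0},{"jaw": 0.065,"dx": 0,"dy": 0,"dz": 0,"yaw": 0},{"jaw": 0.065,"dx": 0,"dy": 0,"dz": 0,"yaw": 0},{"jaw": 0.065,"dx": 0,"dy": 0,"dz": 0,"yaw": 0},{"jaw": 0.065,"dx": 0,"dy": 0,"dz": -0.05,"yaw": 0},{"jaw": 0.065,"dx": 0,"dy": 0,"dz": -0.05,"yaw": 0},{"jaw": 0.065,"dx": 0,"dy": 0,"dz": -0.04,"yaw": 0}])

```text
t: 29.72
tool_pos: [0.488, 0.2014, 0.2486]
orientation: [-3.075, 0.638, -0.003]
force: [-0.1, -0.3, 0.2]
opening: 0.0649
gripper_force: 0.0
```

Call:
carry_out(moves=[{"jaw": 0.065,"dx": 0.02,"dy": 0.03,"dz": 0,"yaw": 0},{"jaw": 0.065,"dx": 0.02,"dy": 0.05,"dz": 0,"yaw": 0},{"jaw": 0.065,"dx": 0.02,"dy": 0.05,"dz": 0,"yaw": 0},{"jaw": 0.065,"dx": 0.02,"dy": 0.05,"dz": 0,"yaw": 0},{"jaw": 0.065,"dx": 0.02,"dy": 0.05,"dz": 0,"yaw": 0},{"jaw": 0.065,"dx": 0.02,"dy": 0.05,"dz": 0,"yaw": 0},{"jaw": 0.065,"dx": 0.02,"dy": 0.03,"dz": 0,"yaw": 0},{"jaw": 0.065,"dx": 0,"dy": 0,"dz": 0,"yaw": 0}])

```text
t: 30.72
tool_pos: [0.4926, -0.1411, 0.2461]
orientation: [3.074, -0.644, 0.0]
force: [0.3, 0.4, -0.1]
opening: 0.0647
gripper_force: 0.0
```

```bash
python3 - <<'E'
from w import *
im=read_camera('top');sc=read_camera('scene')
hsv=cv2.cvtColor(im,cv2.COLOR_RGB2HSV);k=cv2.inRange(hsv,(105,130,50),(125,255,255));n,l,st,c=cv2.connectedComponentsWithStats(k)
for i in range(1,n):
    if st[i,4]>60: print(c[i].round(1),onz('top',c[i],.127).round(4))
a=cv2.resize(im[120:300,180:430,::-1],None,fx=2.2,fy=2.2);b=cv2.resize(sc[150:300,230:430,::-1],None,fx=2.75,fy=2.75)[:396,:240]
cv2.imwrite('pics/fin.png',np.hstack([a,b[:396]]))
E
```

```text
[208.5 112.8] [0.7616 0.2173 0.127 ]
[240.1 180.9] [0.6117 0.146  0.127 ]
[231.  200.7] [0.5704 0.1636 0.127 ]
[221.5 221.6] [0.5276 0.1817 0.127 ]
[211.8 242.5] [0.4855 0.2    0.127 ]
```

View pics/fin.png

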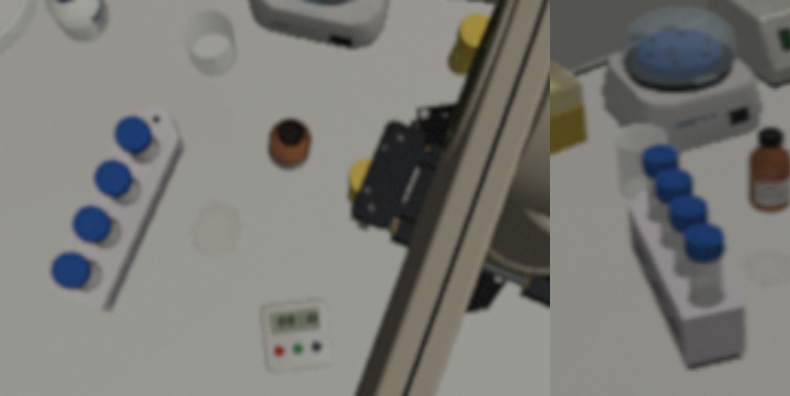

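All four caps (133,134), (113,178), (92,224) and (71,270) are evenly spaced in the block. The bottle, beaker and timer haven't moved, so I'll hand the job in.

```bash
python3 -c "from plant import *; print(close_job())"
```

```text
the job is handed in; nothing more can be done
None
```

I moved all four tubes into the cold block in the same order, bevelled end to bevelled end, and handed the job in at about 31 s of the 104 s allowed; no verdict came back. The final pictures show them upright and evenly spaced over their wells. How far down they sit I judged from the release height (1–2 mm above the well floor). The bottle, beaker and timer look unmoved.

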